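# Find the high spot of a bent vise screw

## Task

A bent bench-vise screw lies in the V-blocks under a dial indicator. Push the indicator's arm down its column until the plunger rests on the screw and is pushed in to about the middle of its 21 mm travel; then turn the screw in the V-blocks by pushing its tommy bar, watching the reading go through its lowest point, and leave the screw lying in the V-blocks with its high spot uppermost under the plunger, at the highest reading. Do not lift the screw out of the V-blocks, do not run the plunger to the end of its travel and leave the tools lying around the stand where they are.

Things in the scene. Friction and masses are not known exactly. Their poses are not given: they have to be found in the camera images.
- stand: Fixed checking stand: dark steel base plate 225 x 266 x 20 mm carrying two V-blocks and an upright column. Origin on the bench top straight below the plunger; y runs along the screw (y+ towards the tommy bar), x+ away from the column, z up. Its place and its turn about the vertical vary.
- cradle (a point): Axis of a straight screw lying in the V-blocks, midway between them, 92 mm above the stand's origin; the stand's axes. The two V-blocks are centred 105 mm from here along y- and y+; each is 30 mm wide along y, 58 mm across x (66 mm at its foot), its top 95 mm above the bench.
- column_top (a point): Middle of the top of the stand's 22 mm upright steel column, 195 mm above the bench, at x = -130 mm in the stand's frame (the robot's side). The indicator's arm slides up and down on it by a grey sleeve 42 x 44 x 50 mm.
- thumb_pad (a point): Middle of the top of the flat 36 x 36 mm thumb pad on the indicator's arm, at x = -72 mm in the stand's frame; push straight down here. Friction holds the arm: about 8 N pushes it down and it stays where it is left. At its highest the pad is 178 mm above the bench; it can go down 45 mm from there.
- dial (a point): Centre of the round dial, 58 mm across, 24 mm thick, facing x+ of the stand (away from the column), above the arm's end; moves with the arm. It is 72 mm beyond the pad and 30 mm higher; the cap on its top ends 48 mm above this point. The needle stands straight up at 0 and goes round clockwise, once for 10 mm of plunger travel.
- plunger_tip (a point): Middle of the underside of the plunger's flat 12 mm foot. With the plunger fully out it is 53 mm below the pad's height and 72 mm beyond it in x.
- plunger (a joint): Reading of the indicator in m: how far the plunger is pushed up into its stem. 0 = fully out; travel 21 mm; sprung (0.8 N at 0, 2 N at 20 mm), so it follows the screw as that turns.
- vise_screw: Steel screw, about 0.95 kg, loose in the V-blocks, 20 mm thick, 315 mm long, its head (32 mm thick, 132 to 176 mm along y) overhanging. Origin on the axis of its straight ends, midway between the V-blocks; y along the screw to the head, z along the tommy bar to end a, upwards at the start. It turns about y with slight friction, either way and any number of turns, and stays at any angle.
- screw_middle (a point): Point on the screw's end-to-end axis under the plunger (the screw's axes). Here the threaded middle is bowed off that axis by 3 mm in an unknown direction, the high spot, fixed to the screw. So the reading follows the cosine of the high spot's angle from straight up, 6 mm from lowest to highest; the surface's top is 99 to 105 mm above the bench.
- bar_a (a point): Centre of the 18 mm ball at one end of the tommy bar: a 12 mm round bar fixed through the head, square to the screw, 156 mm along y from the screw's origin. The ball's centre is 62 mm from the screw's axis; the bar overhangs the base plate and passes clear of the bench.
- bar_b (a point): Centre of the same ball at the bar's other end, 124 mm from bar_a across the screw's axis.
- spring_clamp: Black plastic spring clamp lying on the bench, about 200 x 105 x 24 mm, origin under its middle. Bystander.
- mallet: Wooden joiner's mallet lying on the bench, 290 mm long, head 75 x 125 x 58 mm, origin under its middle. Bystander.
- try_square: Try square lying on the bench, 165 x 115 x 16 mm, origin under its middle. Bystander.
- disc_blank: Round wooden disc lying on the bench, 190 mm in diameter, 14 mm thick, a thin stick on it; origin under its middle. Bystander.

How it is judged:
On the way, in this order (a step that is already met when the one before it is completed fails the run):
1. the plunger rests on the screw, pushed in to about the middle of its travel (6 to 14.5 mm) (value of joint plunger between 0.006 and 0.0145 m and contact force between plunger and vise_screw above 0.3 N), for 0.2 s.
2. the screw has been turned through its lowest reading under the plunger (z of plunger_tip in the frame of stand below 0.0998 m and contact force between plunger and vise_screw above 0.3 N and distance between vise_screw and cradle below 0.012 m), for 0.1 s.
At the end, for the whole second after the job is handed in: The screw lies still in both V-blocks, within 12 mm of its place along them, and the plunger rests on it with its tip within 0.6 mm of the greatest height, which means the screw's high spot is within about 35 degrees of straight up; the plunger is not at the end of its travel (z of plunger_tip in the frame of stand above 0.1044 m and contact force between plunger and vise_screw above 0.3 N and value of joint plunger below 0.0203 m and distance between vise_screw and cradle below 0.012 m and z of vise_screw in the frame of stand between 0.0905 and 0.0935 m and angle between the y axis of vise_screw and the y axis of stand, either way round below 0.03 rad and angular speed of vise_screw below 0.1 rad/s); the robot touches nothing.
It fails at once if the screw is lifted out of the V-blocks (z of vise_screw in the frame of stand above 0.102 m).
It fails at once if the plunger is run to the end of its travel (value of joint plunger above 0.0206 m).
It fails at once if a tool lying around the stand is moved by more than 3 cm (distance of any of spring_clamp, mallet, try_square, disc_blank from where it was at the start of the episode above 0.03 m).
It also fails if it takes over 72 s, if anything falls off the work surface, if the arm or the gripper's body presses on something with over 40 N, if the wrist force passes 120 N, or if a joint passes its speed limit or range.

## Robot

A 7-joint arm with a two-finger parallel gripper is mounted at the origin on the work surface. World frame = base frame: x ahead of the robot, y to its left, z up, the work surface at z = 0. Lengths are in m, angles in rad, forces in N, time in s.
With the tool pointing down it reaches from about 0.4 to 0.85 m from the base axis. Payload 4.5 kg.
Tool frame: the origin (TCP) lies on the centre line of the jaws, within the pads' length; the fingertips stand 8 mm ahead of it and the grasp point (between the pads) lies 11 mm behind it; z points along the fingers, y is the line along which they close (so a half turn about z gives the same grasp; the last joint's range is limited). The gripper opens to 88 mm and grips with 3 to 60 N. Pads are 18 mm wide; open, the fingers measure 123 mm over their backs; the gripper's body (75 mm by 187 mm) begins 45 mm behind the grasp point.
Start: joints at [-1.158, 0.689, -0.195, 1.565, 0.157, 0.902, -0.215], TCP at [0.231, 0.581, 0.247] pointing down, gripper open.
Joint ranges: [-3.01, 3.01], [-0.46, 2.08], [-1.47, 1.51], [0.13, 2.56], [-1, 4.14], [0.04, 2.09], [-2.66, 2.66]. Speed limits (rad/s): [2.57, 2.57, 3.14, 3.14, 3.14, 3.14, 3.14].

## Interface

Orientations are given as a unit quaternion [w, x, y, z].
In Python, from cell import robot, order, snapshot gives the robot as it stands (robot), with the cameras as plain functions and the job (order).
- The arm moves only by the tool inch_along, called after "Request:" by a JSON object that holds its "api" and its "payload". Schema: {"type":"object","properties":{"ticks":{"type":"array","items":{"type":"array","items":{"type":"array","items":{"type":"number"},"minItems":6,"maxItems":6},"minItems":1,"maxItems":12},"minItems":1,"maxItems":1},"jaw":{"type":"number"},"squeeze":{"type":"number"},"only":{"type":"string"},"quiet":{"type":"boolean"},"lines":{"type":"string"}},"required":["ticks"],"additionalProperties":false}. ticks is a list that holds a single list of rows (three levels of brackets), with 1 to 12 rows, each of 6 numbers: dx, dy, dz in shares of the most that a row can go, 1 being 62.5 mm, then a rotation vector rx, ry, rz in normalised numbers (1 is 2 pi rad); each row shifts and turns the commanded pose from where the row before left it, along the tool's axes as they then stand; what a row does not reach is not made up. A row lasts 1/8 s, in which the tool goes at most 0.0625 m and 0.188 rad, less where a joint would pass 70% of its speed; a pose out of reach is approached as far as the arm can. jaw is the finger opening in m, set as the call begins (left out keeps the last). The fingers move at their own pace and stop on an object; squeeze is the grip in N (left out, the last holds). Time passes only in rows, so rows that do not move let the fingers close. The tool returns the time, the measured TCP pose, the force, the opening and the grip force at its end. only (a regular expression) keeps the lines of the reply that match it, lines (a string "A,B") keeps lines A to B, and quiet returns only ok. Input that does not fit is refused with a message, and nothing moves.
- robot.observe(): the state, without advancing time (a new reading comes with each control period).
- snapshot(name): name is "scene" or "top" or "wrist"; returns a dict with "frame" (384x512x3 uint8, blue, green, red), "intrinsics" (3x3 intrinsics, pixels), "xyz" and "orientation" of the camera in the world; the wrist camera has in their place "tool_from_camera" (4x4, takes a point from camera to tool coordinates, whose origin is the TCP and whose axes are the flange's). Camera axes: x right, y down, z forward; pixel columns grow to the right and rows downward; lengths in m; the calibration is good to about 2 mm. A picture is of the moment at which its call begins: read the wrist's pose just before it. There is no depth.
- order.job_done(): hands the job in; it is judged then, once.
The state is a dict: "time_s": time; "joint_positions": joint angles; "qd": joint speeds; "joint_efforts": joint torques, N m; "position": TCP position; "eef_rot": TCP orientation; "contact_force": force on the tool from outside, world axes, zero at the start; "torque": the same for the moment, N m; "opening": finger opening in m; "gripper_force": force on a finger pad.
Only numpy, scipy, OpenCV 4.12 (cv2) and the standard library are available. Lean on these libraries where they do the work, as an engineer would, in place of code of your own. Each camera call takes 0.05 s, during which the arm holds its last target. There are 200 camera calls.

## Working session

There is one attempt and no reset: what is moved stays moved. The work goes in short steps, Python scripts to look and compute and a tool call to move; the robot and the scene stay as the last step left them, time stands still between calls to the robot, and variables do not carry over. Pictures are saved under pics/ and viewed, at most 10 in all, crops included, and the job is handed in when it is done.

```bash
ls; mkdir -p pics; python3 - <<'E'
from cell import robot, order, snapshot
import cv2,numpy as np
np.set_printoptions(precision=4,suppress=True)
o=robot.observe();print(o["time_s"],o["position"],o["eef_rot"],o["contact_force"],o["opening"])
a=[]
for n in("scene","top"):
    s=snapshot(n);cv2.imwrite(f"pics/{n}0.png",s["frame"]);print(n,s["intrinsics"],s["xyz"],s["orientation"])
E
```

```text
cell.py
pics
0.0 [0.231  0.5801 0.2459] [-0.0001  0.1882  0.9821 -0.0009] [ 0.0264 -0.1936  0.7223] 0.08831011828956238
scene [[353.3049   0.     263.8166]
 [  0.     353.3049 193.5846]
 [  0.       0.       1.    ]] [ 0.9534 -0.7155  0.8451] [-0.3925  0.8779  0.2452 -0.1231]
top [[369.4843   0.     255.789 ]
 [  0.     369.4843 188.4593]
 [  0.       0.       1.    ]] [ 0.3898 -0.0392  1.2934] [-0.0483  0.7152 -0.6965  0.0324]
```

View pics/scene0.png

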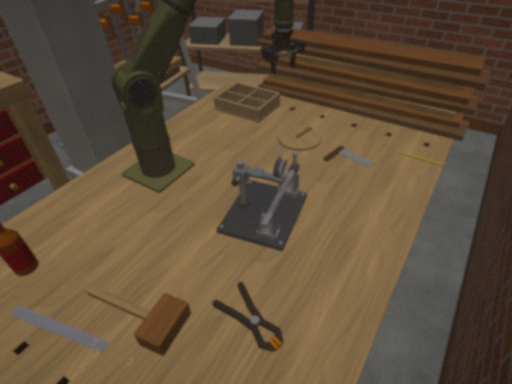

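View pics/top0.png

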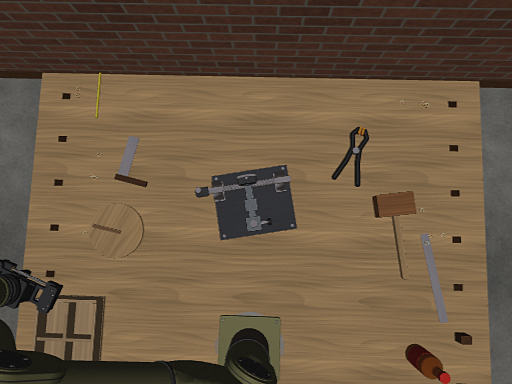

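The scene view shows the stand at about (265,210), with the column on the robot side. In the top view the base plate spans (212,167)-(297,240) and the screw head with its tommy bar is at (202,191). I'll enlarge both.

```bash
python3 - <<'E'
import cv2,numpy as np
a=cv2.imread("pics/top0.png")[155:250,185:305];b=cv2.imread("pics/scene0.png")[145:250,210:315]
a=cv2.resize(a,None,fx=6,fy=6,interpolation=cv2.INTER_CUBIC)[:, :]
cv2.imwrite("pics/t1.png",a)
b=cv2.resize(b,None,fx=5.6,fy=5.6,interpolation=cv2.INTER_CUBIC)
cv2.imwrite("pics/s1.png",b)
E
```

```text
(no output)
```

View pics/t1.png

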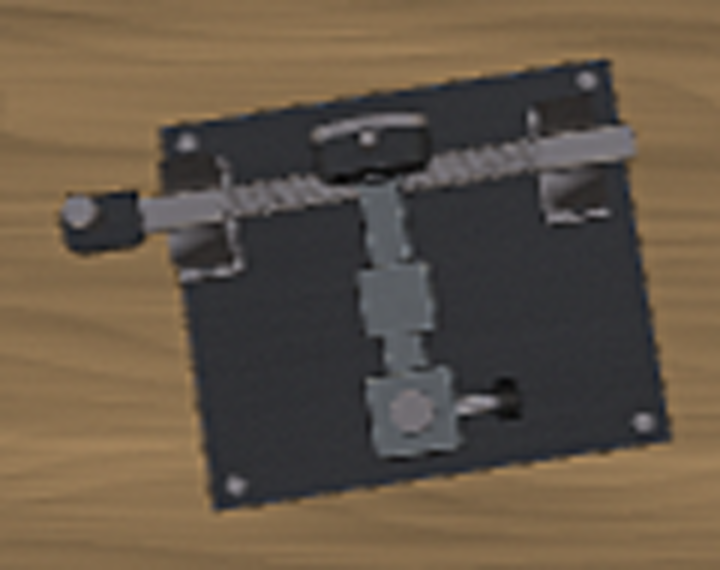

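View pics/s1.png

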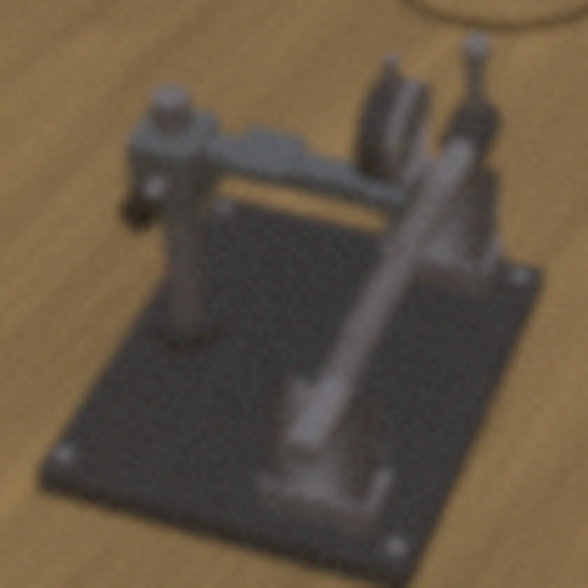

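The enlargements show these points. Top crop: column top (412,410), pad (397,300), ball a (80,212), screw's far end (635,145). Scene crop: column top (172,97), ball a (476,48). I'll fit the stand pose to them.

```bash
cat > h.py <<'E'
import numpy as np,cv2
from scipy.spatial.transform import Rotation as R
from scipy.optimize import least_squares
np.set_printoptions(precision=4,suppress=True)
def rot(q): return R.from_quat([q[1],q[2],q[3],q[0]])
C={"top":(np.array([[369.4843,0,255.789],[0,369.4843,188.4593],[0,0,1]]),[.3898,-.0392,1.2934],[-.0483,.7152,-.6965,.0324]),
"scene":(np.array([[353.3049,0,263.8166],[0,353.3049,193.5846],[0,0,1]]),[.9534,-.7155,.8451],[-.3925,.8779,.2452,-.1231])}
def proj(c,p):
    K,t,q=C[c];v=K@rot(q).inv().apply(np.array(p)-t);return v[:2]/v[2]
def W(s,p):
    c,n=np.cos(s[2]),np.sin(s[2]);return np.array([s[0]+c*p[0]-n*p[1],s[1]+n*p[0]+c*p[1],p[2]])
E
python3 - <<'E'
from h import *
T=lambda u,v:np.array([(u+.5)/6-.5+185,(v+.5)/6-.5+155]); S=lambda u,v:np.array([(u+.5)/5.6-.5+210,(v+.5)/5.6-.5+145])
obs=[("top",(-.13,0,.195),T(412,410)),("top",(-.072,0,.178),T(397,300)),("top",(0,.156,.154),T(80,212)),("top",(0,-.139,.092),T(635,145)),
("scene",(-.13,0,.195),S(172,95)),("scene",(0,.156,.16),S(476,46))]
f=lambda s:np.concatenate([proj(c,W(s,p))-u for c,p,u in obs])
r=least_squares(f,[.52,0,.1]);s=r.x;print(s,r.fun.reshape(-1,2))
for n,p in dict(pad=(-.072,0,.178),dial=(0,0,.208),balla=(0,.156,.154),cr=(0,0,.092)).items():print(n,W(s,p))
E
```

```text
[0.5385 0.0143 0.1772] [[ 0.1923  0.6856]
 [ 0.0048  0.0892]
 [ 0.1667 -0.0028]
 [-0.0663 -0.2774]
 [-0.0526  0.4289]
 [ 0.7352 -0.5581]]
pad [0.4677 0.0016 0.178 ]
dial [0.5385 0.0143 0.208 ]
balla [0.511  0.1678 0.154 ]
cr [0.5385 0.0143 0.092 ]
```

The fit is sub-pixel: stand at (0.5385, 0.0143), yaw 0.177. I'll close the gripper, turn the tool so its y lies along the stand's y, and travel above the pad.

The manual's scale: shifts go in shares of 62.5 mm and turns go in shares of 2 pi rad. Converting my numbers, -0.139 rad / 6.2832 = -0.0221.

Request:
{"api": "inch_along", "payload": {"ticks": [[[0, 0, 0, 0, 0, -0.0221], [0, 0, 0, 0, 0, -0.0221], [0, 0, 0, 0, 0, -0.0221], [0, 0, 0, 0, 0, -0.0221]]], "jaw": 0, "squeeze": 20}}

```text
time_s: 0.6
position: [0.2311, 0.5803, 0.2463]
eef_rot: [-0.0, -0.091, 0.996, -0.0]
contact_force: [0.0, 0.1, -0.9]
opening: 0.0503
gripper_force: 0.0
```

Request:
{"api": "inch_along", "payload": {"ticks": [[[-0.176, -0.816, 0, 0, 0, 0], [-0.176, -0.816, 0, 0, 0, 0], [-0.176, -0.816, 0, 0, 0, 0], [-0.176, -0.816, 0, 0, 0, 0], [-0.176, -0.816, 0, 0, 0, 0], [-0.176, -0.816, 0, 0, 0, 0], [-0.176, -0.816, 0, 0, 0, 0], [-0.176, -0.816, 0, 0, 0, 0], [-0.176, -0.816, 0, 0, 0, 0], [-0.176, -0.816, 0, 0, 0, 0], [-0.176, -0.816, 0, 0, 0, 0], [0, 0, 0, 0, 0, 0]]]}}

```text
time_s: 2.1
position: [0.45, 0.0451, 0.2462]
eef_rot: [-0.0, -0.084, 0.996, -0.001]
contact_force: [-0.7, 0.4, 0.3]
opening: 0.0002
gripper_force: 0.0
```

```bash
cat >> h.py <<'E'
S=[.5385,.0143,.1772]
def st(r):
    o=r.observe();p=np.array(o["position"]);c,n=np.cos(S[2]),np.sin(S[2]);d=p[:2]-S[:2]
    print("t",round(o["time_s"],2),"TCP in stand",np.array([c*d[0]+n*d[1],-n*d[0]+c*d[1],p[2]]),"F",np.array(o["contact_force"]),"open",round(o["opening"],4))
    m=rot(o["eef_rot"]).as_matrix();print("tool x,y,z in stand:\n",(R.from_euler('z',-S[2]).as_matrix()@m).T)
    return o
E
python3 -c "
from h import *
from cell import robot, order, snapshot
o=st(robot);print(np.array(o['joint_positions']));s=snapshot('wrist');print(s['tool_from_camera'],s['intrinsics']);cv2.imwrite('pics/w0.png',s['frame'])"
```

```text
t 2.1 TCP in stand [-0.0817  0.0459  0.2462] F [-0.6608  0.3815  0.2961] open 0.0002
tool x,y,z in stand:
 [[-1.      0.0092  0.001 ]
 [ 0.0092  1.     -0.002 ]
 [-0.001  -0.002  -1.    ]]
[ 0.0821  0.4937 -0.4267  2.0575  0.3303  0.6564  1.1747]
[[-0.0001 -0.9531 -0.3025  0.0781]
 [ 1.     -0.0004  0.0008  0.0004]
 [-0.0009 -0.3025  0.9531 -0.1388]
 [ 0.      0.      0.      1.    ]] [[282.4011   0.     257.1531]
 [  0.     282.4011 189.6874]
 [  0.       0.       1.    ]]
```

Converted, 0.027 m is 0.432, 0.026 m is 0.416.

Request:
{"api": "inch_along", "payload": {"ticks": [[[-0.08, -0.368, 0, 0, 0, 0], [-0.08, -0.368, 0, 0, 0, 0], [0, 0, 0.432, 0, 0, 0], [0, 0, 0.416, 0, 0, 0], [0, 0, 0, 0, 0, 0], [0, 0, 0, 0, 0, 0]]]}}

```text
time_s: 2.9
position: [0.4673, 0.0075, 0.1944]
eef_rot: [0.0, -0.089, 0.996, 0.0]
contact_force: [-0.4, 0.1, 0.1]
opening: 0.0005
gripper_force: 0.0
```

Request:
{"api": "inch_along", "payload": {"ticks": [[[0, 0, 0.08, 0, 0, 0], [0, 0, 0.08, 0, 0, 0], [0, 0, 0.08, 0, 0, 0], [0, 0, 0, 0, 0, 0], [0, 0, 0, 0, 0, 0]]]}}

```text
time_s: 3.52
position: [0.467, 0.0063, 0.1786]
eef_rot: [-0.0, -0.088, 0.996, 0.0]
contact_force: [-0.3, 0.4, -0.2]
opening: 0.0005
gripper_force: 0.0
```

```bash
python3 -c "
from h import *
from cell import robot, order, snapshot
o=st(robot)"
```

```text
t 3.52 TCP in stand [-0.0718  0.0047  0.1786] F [-0.2912  0.4229 -0.1834] open 0.0005
tool x,y,z in stand:
 [[-1.      0.      0.0002]
 [ 0.      1.      0.0001]
 [-0.0002  0.0001 -1.    ]]
```

Converted, -0.004 m is -0.064, 0.003 m is 0.048.

Request:
{"api": "inch_along", "payload": {"ticks": [[[0, -0.064, 0.048, 0, 0, 0], [0, 0, 0.048, 0, 0, 0], [0, 0, 0.032, 0, 0, 0], [0, 0, 0, 0, 0, 0]]]}}

```text
time_s: 4.03
position: [0.4682, 0.0037, 0.171]
eef_rot: [0.001, -0.089, 0.996, 0.001]
contact_force: [0.4, 2.0, 3.8]
opening: 0.0004
gripper_force: 2.1
```

```bash
python3 -c "
from h import *
from cell import robot, order, snapshot
o=st(robot);cv2.imwrite('pics/w1.png',snapshot('wrist')['frame'])
s=cv2.resize(snapshot('scene')['frame'][145:250,210:315],None,fx=5.6,fy=5.6);cv2.imwrite('pics/s2.png',s)"
```

```text
t 4.03 TCP in stand [-0.0711  0.002   0.171 ] F [0.4073 1.9684 3.8316] open 0.0004
tool x,y,z in stand:
 [[-1.     -0.0014 -0.0017]
 [-0.0014  1.      0.0016]
 [ 0.0017  0.0016 -1.    ]]
```

View pics/s2.png

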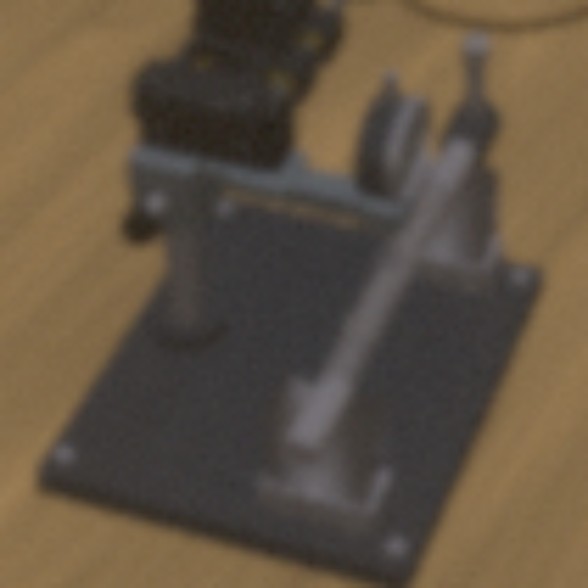

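Contact with the pad came at TCP z ≈ 0.179, so the arm started a little below its top. The dial has come down about 8 mm. Continuing to pad height ≈ 144.5 mm.

Converted, 0.002 m is 0.032.

Request:
{"api": "inch_along", "payload": {"ticks": [[[0, 0, 0.032, 0, 0, 0], [0, 0, 0.032, 0, 0, 0], [0, 0, 0.032, 0, 0, 0], [0, 0, 0.032, 0, 0, 0], [0, 0, 0.032, 0, 0, 0], [0, 0, 0.032, 0, 0, 0], [0, 0, 0.032, 0, 0, 0], [0, 0, 0.032, 0, 0, 0], [0, 0, 0, 0, 0, 0], [0, 0, 0, 0, 0, 0]]]}}

```text
time_s: 5.38
position: [0.4683, 0.0034, 0.1551]
eef_rot: [0.001, -0.089, 0.996, 0.001]
contact_force: [-1.9, 4.4, 6.7]
opening: 0.0005
gripper_force: 3.1
```

```bash
python3 -c "
from h import *
from cell import robot, order, snapshot
o=st(robot)"
```

```text
t 5.38 TCP in stand [-0.071   0.0017  0.1551] F [-1.8742  4.3537  6.7115] open 0.0005
tool x,y,z in stand:
 [[-1.     -0.001  -0.0018]
 [-0.001   1.      0.0012]
 [ 0.0018  0.0012 -1.    ]]
```

Converted, 0.0015 m is 0.024, 0.001 m is 0.016.

Request:
{"api": "inch_along", "payload": {"ticks": [[[0, 0, 0.016, 0, 0, 0], [0, 0, 0.024, 0, 0, 0], [0, 0, 0, 0, 0, 0], [0, 0, 0, 0, 0, 0]]]}}

```text
time_s: 5.88
position: [0.4683, 0.0034, 0.1526]
eef_rot: [0.001, -0.089, 0.996, 0.001]
contact_force: [-1.0, 3.6, 6.9]
opening: 0.0007
gripper_force: 3.6
```

Request:
{"api": "inch_along", "payload": {"ticks": [[[0, 0, -0.48, 0, 0, 0], [0, 0, -0.64, 0, 0, 0], [0, 0, -0.64, 0, 0, 0], [0, 0, 0, 0, 0, -0.0294], [0, 0, 0, 0, 0, -0.0294], [0, 0, 0, 0, 0, -0.0294], [0, 0, 0, 0, 0, -0.0294], [0, 0, 0, 0, 0, -0.0294], [0, 0, 0, 0, 0, -0.0294], [0, 0, 0, 0, 0, -0.0294], [0, 0, 0, 0, 0, -0.0294], [0, 0, 0, 0, 0, -0.0294]]]}}

```text
time_s: 7.38
position: [0.4674, 0.0012, 0.2617]
eef_rot: [0.001, 0.798, -0.603, -0.0]
contact_force: [-0.4, 0.5, -0.1]
opening: 0.0004
gripper_force: 0.0
```

Request:
{"api": "inch_along", "payload": {"ticks": [[[0, 0, 0, 0, 0, -0.0294], [0, 0, 0, 0, 0, -0.0294], [0, 0, 0, 0, 0, -0.0294], [0, 0, 0, 0, 0, -0.0294], [0, 0, 0, 0, 0, -0.0294], [0, 0, 0, 0, 0, -0.0294], [0, 0, 0, 0, 0, -0.0294], [0, 0, 0, 0, 0, -0.029], [0.768, -0.352, 0, 0, 0, 0], [0.768, -0.352, 0, 0, 0, 0], [0.768, -0.352, 0, 0, 0, 0], [0.768, -0.352, 0, 0, 0, 0]]]}}

```text
time_s: 8.88
position: [0.4601, 0.1998, 0.1303]
eef_rot: [0.041, 0.992, -0.006, 0.118]
contact_force: [-0.2, 0.7, -0.2]
opening: 0.0004
gripper_force: 0.0
```

```bash
python3 -c "
from h import *
from cell import robot, order, snapshot
o=st(robot);print(np.array(o['joint_positions']))"
```

```text
t 8.88 TCP in stand [-0.0445  0.1964  0.1303] F [-0.2273  0.673  -0.1617] open 0.0004
tool x,y,z in stand:
 [[ 0.9567 -0.1727  0.2345]
 [-0.1962 -0.9772  0.0808]
 [ 0.2152 -0.1233 -0.9688]]
[ 0.0958  1.1746 -1.4702  2.1687  1.466   1.453   2.6542]
```

The flip ran into joint 7's limit and the tool drifted, apparently without contact. I'll back off upwards and turn the other way.

Converted, -0.045 m is -0.72, 0.185 rad / 6.2832 = 0.0294.

Request:
{"api": "inch_along", "payload": {"ticks": [[[0, 0, -0.72, 0, 0, 0], [0, 0, -0.72, 0, 0, 0], [0, 0, -0.72, 0, 0, 0], [0, 0, 0, 0, 0, 0.0294], [0, 0, 0, 0, 0, 0.0294], [0, 0, 0, 0, 0, 0.0294], [0, 0, 0, 0, 0, 0.0294], [0, 0, 0, 0, 0, 0.0294], [0, 0, 0, 0, 0, 0.0294], [0, 0, 0, 0, 0, 0.0294], [0, 0, 0, 0, 0, 0.0294], [0, 0, 0, 0, 0, 0.0294]]]}}

```text
time_s: 10.38
position: [0.4056, 0.215, 0.2429]
eef_rot: [0.07, -0.653, 0.745, -0.119]
contact_force: [0.3, 0.1, -0.3]
opening: 0.0003
gripper_force: 0.0
```

```bash
python3 -c "
from h import *
from cell import robot, order, snapshot
o=st(robot);print(np.array(o['joint_positions']))
M=R.from_euler('z',-S[2])*rot(o['eef_rot']);
D=R.from_matrix(np.array([[1,0,0],[0,-1,0],[0,0,-1]]).T)
print('to flipped',(M.inv()*D).as_rotvec())
f=snapshot('top')['frame'];cv2.imwrite('pics/t2.png',cv2.resize(f[140:250,170:305],None,fx=5,fy=5))"
```

```text
t 10.38 TCP in stand [-0.0954  0.221   0.2429] F [ 0.3085  0.0701 -0.2721] open 0.0003
tool x,y,z in stand:
 [[-0.3101 -0.9493  0.0513]
 [-0.9199  0.286  -0.2682]
 [ 0.2399 -0.1304 -0.962 ]]
[-0.0098  0.7056 -1.2412  2.1852  1.1536  1.0769  1.0633]
to flipped [-0.1376 -0.2907 -1.8659]
```

View pics/t2.png

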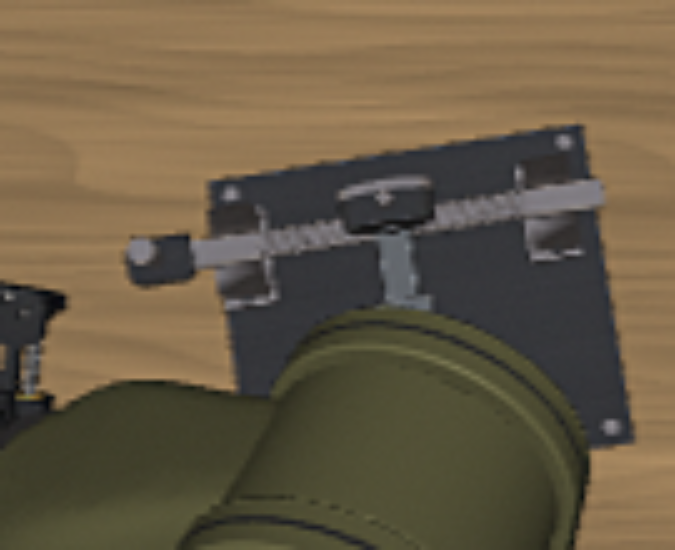

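Ball a is still upright at the same pixel, so nothing was disturbed. A quarter-way orientation (camera toward x+, y−) stays within joint 7's range and is enough to see the dial.

```bash
cat >> h.py <<'E'
def goto(r,p,ang):
    "shift and turn in tool axes to stand point p, tool x at ang deg in the stand, tool down"
    o=st(r);a=np.radians(ang);x=np.array([np.cos(a),np.sin(a),0]);z=np.array([0,0,-1.]);D=np.array([x,np.cross(z,x),z]).T
    M=R.from_euler('z',-S[2])*rot(o['eef_rot']);print('rotvec first',(M.inv()*R.from_matrix(D)).as_rotvec())
    c,n=np.cos(S[2]),np.sin(S[2]);q=np.array(o["position"]);d=q[:2]-S[:2];q=np.array([c*d[0]+n*d[1],-n*d[0]+c*d[1],q[2]])
    print('then shift',D.T@(np.array(p)-q))
E
python3 -c "
from h import *
from cell import robot, order, snapshot
goto(robot,(.155,-.03,.28),-45)"
```

```text
t 10.43 TCP in stand [-0.0955  0.2211  0.2431] F [ 0.2271  0.1338 -0.4496] open 0.0007
tool x,y,z in stand:
 [[-0.3149 -0.9478  0.0498]
 [-0.9182  0.291  -0.2687]
 [ 0.2402 -0.1303 -0.9619]]
rotvec first [-0.2165 -0.1948 -1.092 ]
then shift [ 0.3547  0.0005 -0.0369]
```

Converted, -0.04 m is -0.64, -0.156 rad / 6.2832 = -0.0248.

Request:
{"api": "inch_along", "payload": {"ticks": [[[0, 0, -0.64, 0, 0, 0], [0, 0, 0, -0.0049, -0.0045, -0.0248], [0, 0, 0, -0.0049, -0.0045, -0.0248], [0, 0, 0, -0.0049, -0.0045, -0.0248], [0, 0, 0, -0.0049, -0.0045, -0.0248], [0, 0, 0, -0.0049, -0.0045, -0.0248], [0, 0, 0, -0.0049, -0.0045, -0.0248], [0, 0, 0, -0.0049, -0.0045, -0.0248], [0, 0, 0, 0, 0, 0]]]}}

```text
time_s: 11.55
position: [0.3955, 0.2188, 0.2812]
eef_rot: [0.001, 0.956, -0.294, -0.001]
contact_force: [-0.5, 0.7, -0.5]
opening: 0.0001
gripper_force: 0.0
```

```bash
python3 -c "
from h import *
from cell import robot, order, snapshot
goto(robot,(.155,-.03,.28),-45)
print(np.array(robot.observe()['joint_positions']))"
```

```text
t 11.55 TCP in stand [-0.1047  0.2265  0.2812] F [-0.48    0.6904 -0.4567] open 0.0001
tool x,y,z in stand:
 [[ 0.7145 -0.6997 -0.0017]
 [-0.6997 -0.7145  0.0027]
 [-0.0031 -0.0007 -1.    ]]
rotvec first [0.0027 0.0017 0.0105]
then shift [ 0.3651 -0.0022  0.0012]
[ 0.1911  0.7848 -1.4417  1.9872  0.8512  1.1936  2.5164]
```

Converted, 0.045 m is 0.72.

Request:
{"api": "inch_along", "payload": {"ticks": [[[0.72, 0, 0, 0, 0, 0], [0.72, 0, 0, 0, 0, 0], [0.72, 0, 0, 0, 0, 0], [0.72, 0, 0, 0, 0, 0], [0, 0, 0, 0, 0, 0]]]}}

```text
time_s: 12.18
position: [0.5108, 0.1415, 0.2489]
eef_rot: [0.007, 0.947, -0.319, 0.021]
contact_force: [-1.0, -0.1, 1.2]
opening: 0.0006
gripper_force: 0.0
```

```bash
python3 -c "
from h import *
from cell import robot, order, snapshot
goto(robot,(.155,-.03,.21),-45)
print(np.array(robot.observe()['joint_positions']))"
```

```text
t 12.18 TCP in stand [-0.0048  0.13    0.2489] F [-0.9846 -0.074   1.2298] open 0.0006
tool x,y,z in stand:
 [[ 0.6764 -0.7352  0.0448]
 [-0.7359 -0.6771 -0.0012]
 [ 0.0312 -0.0322 -0.999 ]]
rotvec first [-0.0003 -0.0449 -0.0416]
then shift [0.2262 0.0001 0.0389]
[ 0.3425  0.9612 -1.4702  1.8457  1.0371  1.3537  2.6521]
```

The shorter turn is against joint limits (3 and 7). I'll do the long turn in positive rz, which unwinds joint 7.

Converted, -0.03 m is -0.48, -0.02 m is -0.32, 0.18 rad / 6.2832 = 0.0286.

Request:
{"api": "inch_along", "payload": {"ticks": [[[-0.48, 0, -0.32, 0, 0.0072, 0.0159], [-0.48, 0, -0.32, 0, 0, 0.0286], [-0.48, 0, -0.16, 0, 0, 0.0286], [0, 0, 0, 0, 0, 0.0286], [0, 0, 0, 0, 0, 0.0286], [0, 0, 0, 0, 0, 0.0286], [0, 0, 0, 0, 0, 0.0286], [0, 0, 0, 0, 0, 0.0286], [0, 0, 0, 0, 0, 0.0286], [0, 0, 0, 0, 0, 0.0286], [0, 0, 0, 0, 0, 0.0286], [0, 0, 0, 0, 0, 0.0286]]]}}

```text
time_s: 13.68
position: [0.4425, 0.2082, 0.2942]
eef_rot: [0.031, -0.204, 0.978, -0.033]
contact_force: [-0.5, 0.8, 0.1]
opening: 0.0006
gripper_force: 0.0
```

```bash
python3 -c "
from h import *
from cell import robot, order, snapshot
goto(robot,(.13,.1,.28),45)
print(np.array(robot.observe()['joint_positions']))"
```

```text
t 13.68 TCP in stand [-0.0603  0.2078  0.2942] F [-0.4564  0.7878  0.1221] open 0.0006
tool x,y,z in stand:
 [[-0.9713 -0.2333 -0.0464]
 [-0.2293  0.9703 -0.0777]
 [ 0.0632 -0.0648 -0.9959]]
rotvec first [0.0317 0.1178 2.5878]
then shift [0.0584 0.2108 0.0142]
[ 0.0458  0.5902 -1.0225  1.9168  0.7093  1.0128  0.6675]
```

Converted, 0.0084 rad / 6.2832 = 0.0013.

Request:
{"api": "inch_along", "payload": {"ticks": [[[0, 0, 0, 0.0004, 0.0013, 0.0294], [0, 0, 0, 0.0004, 0.0013, 0.0294], [0, 0, 0, 0.0004, 0.0013, 0.0294], [0, 0, 0, 0.0004, 0.0013, 0.0294], [0, 0, 0, 0.0004, 0.0013, 0.0294], [0, 0, 0, 0.0004, 0.0013, 0.0294], [0, 0, 0, 0.0004, 0.0013, 0.0294], [0, 0, 0, 0.0004, 0.0013, 0.0294], [0, 0, 0, 0.0004, 0.0013, 0.0294], [0, 0, 0, 0.0004, 0.0013, 0.0294], [0, 0, 0, 0.0004, 0.0013, 0.0294], [0, 0, 0, 0.0004, 0.0013, 0.0294]]]}}

```text
time_s: 15.18
position: [0.4425, 0.2084, 0.2942]
eef_rot: [0.006, 0.787, 0.617, -0.007]
contact_force: [0.4, 0.7, -0.5]
opening: 0.0001
gripper_force: 0.0
```

Request:
{"api": "inch_along", "payload": {"ticks": [[[0, 0, 0, 0.0004, 0.0013, 0.0294], [0, 0, 0, 0.0004, 0.0013, 0.0294], [0.24, 0.832, 0, 0, 0, 0], [0.24, 0.832, 0, 0, 0, 0], [0.224, 0.832, 0, 0, 0, 0], [0.224, 0.832, 0.224, 0, 0, 0], [0, 0, 0, 0, 0, 0]]]}}

```text
time_s: 16.05
position: [0.6493, 0.1345, 0.2777]
eef_rot: [0.001, 0.887, 0.462, -0.001]
contact_force: [-1.1, -0.3, -0.4]
opening: 0.0005
gripper_force: 0.0
```

```bash
python3 -c "
from h import *
from cell import robot, order, snapshot
goto(robot,(.125,.1,.21),45)
o=robot.observe();print(np.array(o['joint_positions']))
s=snapshot('wrist');cv2.imwrite('pics/w3.png',s['frame'])
T=s['tool_from_camera'];m=rot(o['eef_rot']).as_matrix();c=m@T[:3,3]+o['position'];Rc=m@T[:3,:3]
v=Rc.T@(W(S,(.012,0,.174))-c);u=s['intrinsics']@v;print('cam world',c,'dial px',u[:2]/u[2])
"
```

```text
t 16.05 TCP in stand [0.1303 0.0988 0.2777] F [-1.0661 -0.3331 -0.445 ] open 0.0005
tool x,y,z in stand:
 [[ 0.709   0.7052 -0.0028]
 [ 0.7052 -0.709  -0.0002]
 [-0.0022 -0.0018 -1.    ]]
rotvec first [-0.0002  0.0028 -0.0027]
then shift [-0.0029 -0.0046  0.0677]
[-0.1148  0.7226 -0.3132  1.3948  0.2369  1.0635 -1.0813]
cam world [0.6945 0.1993 0.4162] dial px [244.8524 328.5864]
```

```bash
python3 -c "
import cv2
a=cv2.imread('pics/w3.png')[274:384,175:315];cv2.imwrite('pics/w3c.png',cv2.resize(a,None,fx=5,fy=5,interpolation=cv2.INTER_CUBIC))"
```

```text
(no output)
```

View pics/w3c.png

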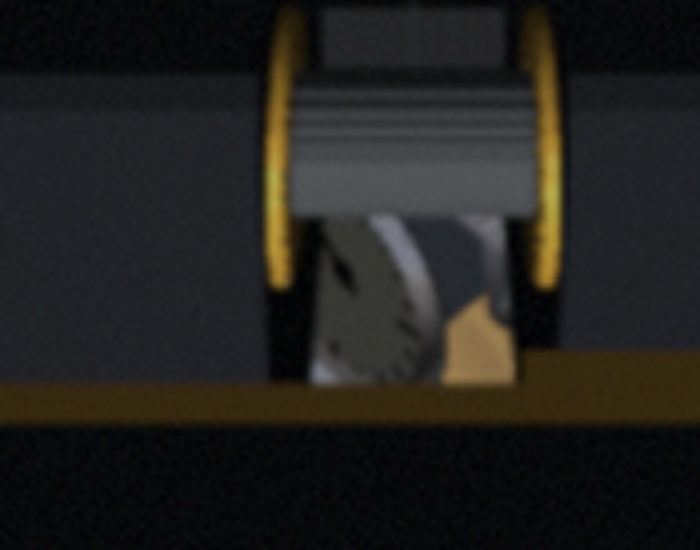

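The gripper hides most of the dial here, leaving only a strip of its face visible. The camera needs to tilt so the dial falls mid-image. I'll shift and tilt by 0.5 rad.

Converted, -0.05 m is -0.8, 0.006 m is 0.096, -0.17 rad / 6.2832 = -0.0271.

Request:
{"api": "inch_along", "payload": {"ticks": [[[-0.8, 0.096, 0, 0, 0, 0], [-0.8, 0.096, 0, 0, 0, 0], [0, 0, 0, 0, 0, 0.0232], [0, 0, 0, 0, 0, 0.0231], [0, 0, 0, 0, 0, 0.0231], [0, 0, 0, 0, -0.0271, 0], [0, 0, 0, 0, -0.0271, 0], [0, 0, 0, 0, -0.0255, 0], [0, 0, 0, 0, 0, 0]]]}}

```text
time_s: 17.23
position: [0.6, 0.0517, 0.2774]
eef_rot: [0.064, 0.934, 0.256, -0.24]
contact_force: [1.2, 0.5, -0.0]
opening: 0.0006
gripper_force: 0.0
```

```bash
cat > look.py <<'E'
import sys
from h import *
from cell import robot, order, snapshot
o=st(robot);s=snapshot('wrist');n=sys.argv[1];cv2.imwrite(f'pics/{n}.png',s['frame'])
T=s['tool_from_camera'];m=rot(o['eef_rot']).as_matrix();c=m@T[:3,3]+o['position'];Rc=m@T[:3,:3]
def px(p):
    v=s['intrinsics']@(Rc.T@(W(S,p)-c));return v[:2]/v[2]
zd=.174;ob=float(sys.argv[2]) if len(sys.argv)>2 else 0
src=np.array([px((.012,y,zd+z)) for y,z in((-.04,.04),(.04,.04),(.04,-.04),(-.04,-.04))],np.float32)
print('dial px',px((.012,0,zd)))
H=cv2.getPerspectiveTransform(src,np.array([[0,0],[400,0],[400,400],[0,400]],np.float32))
cv2.imwrite(f'pics/{n}r.png',np.hstack([cv2.warpPerspective(s['frame'],H,(400,400),flags=cv2.INTER_CUBIC),cv2.resize(s['frame'],(400,300))[:, :].copy() if 0 else cv2.copyMakeBorder(cv2.resize(s['frame'],(400,300)),0,100,0,0,0)]))
E
python3 look.py d1; python3 -c "
from cell import robot, order, snapshot
print(robot.observe()['joint_positions'])"
```

```text
t 17.23 TCP in stand [0.0671 0.026  0.2774] F [ 1.1596  0.5358 -0.0323] open 0.0006
tool x,y,z in stand:
 [[ 0.8206  0.3075 -0.4818]
 [ 0.3492 -0.9371 -0.0034]
 [-0.4525 -0.1654 -0.8763]]
dial px [263.3289 189.6825]
[-0.18572129  0.87253446 -0.11348732  1.14942606  0.20542034  1.61342251
 -1.36142706]
```

View pics/d1r.png

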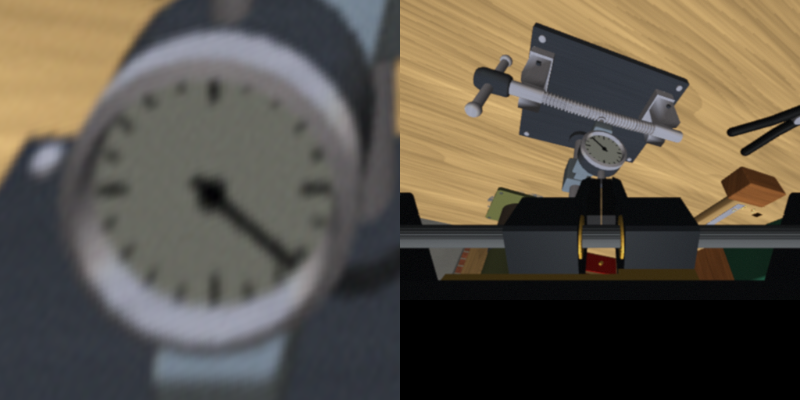

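The rectified dial shows the needle at about 130° clockwise. That is 3.6 mm + 10 = 13.6 mm, since 3.6 would put the surface 4 mm too low, and it leaves the highest possible reading below 20 mm. The bar is still upright. I'll square the tool to the stand, write an automatic needle reader, and go to the bar's x+ side.

The manual's scale: shifts go in shares of 62.5 mm and turns go in shares of 2 pi rad. Converting my numbers, 0.157 rad / 6.2832 = 0.025.

```bash
cat >> look.py <<'E'
g=cv2.GaussianBlur(cv2.cvtColor(cv2.imread(f'pics/{n}r.png')[:,:400],cv2.COLOR_BGR2GRAY),(0,0),3).astype(float)
b=cv2.GaussianBlur(g,(0,0),6);sub=b[150:250,150:260];iy,ix=np.unravel_index(sub.argmin(),sub.shape);cx,cy=ix+150,iy+150
A=np.radians(np.arange(0,360,2));r=np.arange(25,80)[:,None]
prof=cv2.remap(g.astype(np.float32),(cx+r*np.sin(A)).astype(np.float32),(cy-r*np.cos(A)).astype(np.float32),1).mean(0)
k=prof.argmin();print('hub',cx,cy,'needle deg',2*k,'mm mod 10',round(2*k/36,2),'depth',prof.min(),np.median(prof))
for q in((0,.156,.154),(0,.156,.03)):print('bar px',px(q))
E
sed -i 's/^o=st(robot);s=/o=robot.observe();s=/' look.py
```

Request:
{"api": "inch_along", "payload": {"ticks": [[[0, 0, 0, 0.0137, 0, 0.025], [0, 0, 0, 0.0137, 0, 0.025], [0, 0, 0, 0, 0, 0], [0, 0, 0, 0, 0, 0]]]}}

```text
time_s: 17.77
position: [0.6003, 0.0481, 0.2809]
eef_rot: [0.021, 0.965, 0.084, -0.246]
contact_force: [0.3, -0.0, -0.5]
opening: 0.0004
gripper_force: 0.0
```

```bash
python3 look.py d2; python3 -c "
from h import *
from cell import robot, order, snapshot
st(robot)"
```

```text
dial px [281.5566 182.9546]
hub 211 194 needle deg 132 mm mod 10 3.67 depth 43.423615 103.46687
bar px [128.9854 177.7583]
bar px [158.2703 113.7632]
t 17.82 TCP in stand [0.0669 0.0228 0.2806] F [-0.3329  0.1142 -0.2306] open 0.0005
tool x,y,z in stand:
 [[ 0.8777 -0.0021 -0.4792]
 [-0.0028 -1.     -0.0008]
 [-0.4792  0.002  -0.8777]]
```

Converted, -0.05 m is -0.8, 0.04 m is 0.64.

Request:
{"api": "inch_along", "payload": {"ticks": [[[0.112, -0.8, 0, 0, 0, 0], [0.112, -0.8, 0.32, 0, 0, 0], [0.224, -0.528, 0.64, 0, 0, 0], [0.232, 0, 0.64, 0, 0, 0], [0, 0, 0.384, 0, 0, 0], [0, 0, 0, 0, 0, 0], [0, 0, 0, 0, 0, 0]]]}}

```text
time_s: 18.7
position: [0.5571, 0.1755, 0.1515]
eef_rot: [0.021, 0.965, 0.083, -0.246]
contact_force: [0.0, -0.5, 0.9]
opening: 0.0005
gripper_force: 0.0
```

```bash
python3 -c "
from h import *
from cell import robot, order, snapshot
st(robot)"
```

```text
t 18.7 TCP in stand [0.0467 0.1554 0.1515] F [ 0.036  -0.5096  0.9378] open 0.0005
tool x,y,z in stand:
 [[ 0.8782 -0.0044 -0.4783]
 [-0.0051 -1.     -0.0001]
 [-0.4783  0.0026 -0.8782]]
```

On target. Pushing ball a to about 45° toward x−.

Converted, -0.011 m is -0.176, -0.009 m is -0.144.

Request:
{"api": "inch_along", "payload": {"ticks": [[[-0.176, 0, 0.096, 0, 0, 0], [-0.176, 0, 0.096, 0, 0, 0], [-0.144, 0, 0.096, 0, 0, 0], [-0.144, 0, 0.096, 0, 0, 0], [-0.144, 0, 0.08, 0, 0, 0], [-0.08, 0, 0.112, 0, 0, 0], [-0.08, 0, 0.096, 0, 0, 0], [0, 0, 0, 0, 0, 0]]]}}

```text
time_s: 19.7
position: [0.4845, 0.1623, 0.1419]
eef_rot: [0.022, 0.965, 0.083, -0.248]
contact_force: [-0.0, -0.3, 0.4]
opening: 0.0004
gripper_force: 0.0
```

```bash
python3 -c "
from h import *
from cell import robot, order, snapshot
st(robot)"
```

```text
t 19.7 TCP in stand [-0.027   0.1552  0.1419] F [-0.0208 -0.2699  0.3959] open 0.0004
tool x,y,z in stand:
 [[ 0.8761 -0.0056 -0.4821]
 [-0.0059 -1.      0.0009]
 [-0.4821  0.0021 -0.8761]]
```

Request:
{"api": "inch_along", "payload": {"ticks": [[[0.48, 0, -0.32, 0, 0, 0], [0.24, 0, -0.8, 0, 0, 0], [0, 0.8, -0.8, 0, 0, 0], [0, 0.8, -0.592, 0, 0, 0], [-0.456, 0.528, -0.144, 0, 0, 0], [0, 0, 0, 0, 0, 0], [0, 0, 0, 0, 0, 0]]]}}

```text
time_s: 20.58
position: [0.5966, 0.054, 0.2741]
eef_rot: [0.021, 0.965, 0.083, -0.248]
contact_force: [0.1, 0.0, -0.2]
opening: 0.0003
gripper_force: 0.0
```

```bash
python3 look.py d3; python3 -c "
from h import *
from cell import robot, order, snapshot
st(robot)"
```

```text
dial px [289.2218 185.642 ]
hub 211 195 needle deg 88 mm mod 10 2.44 depth 45.484234 104.21018
bar px [132.5494 180.2389]
bar px [161.4667 114.2532]
t 20.62 TCP in stand [0.0642 0.0294 0.2737] F [ 0.1477 -0.4352 -0.0726] open 0.0005
tool x,y,z in stand:
 [[ 0.876  -0.0031 -0.4823]
 [-0.0042 -1.     -0.0012]
 [-0.4822  0.0031 -0.876 ]]
```

Reading fell from 13.67 to 12.44 mm, so the high spot was near the top at the start and is going down. I'll push ball a on to about 115°.

Converted, 0.059 m is 0.944, -0.05 m is -0.8.

Request:
{"api": "inch_along", "payload": {"ticks": [[[0, -0.8, 0, 0, 0, 0], [0, -0.8, 0.32, 0, 0, 0], [-0.064, -0.416, 0.8, 0, 0, 0], [-0.064, 0, 0.944, 0, 0, 0], [-0.112, 0, 0.448, 0, 0, 0], [-0.08, 0, 0.24, 0, 0, 0], [-0.016, 0, 0.272, 0, 0, 0], [0.048, 0, 0.224, 0, 0, 0], [0.112, 0, 0.192, 0, 0, 0], [0.128, 0, 0.16, 0, 0, 0], [0, 0, 0, 0, 0, 0]]]}}

```text
time_s: 22.0
position: [0.4662, 0.1577, 0.0774]
eef_rot: [0.022, 0.965, 0.083, -0.248]
contact_force: [0.7, 0.1, -0.6]
opening: 0.0004
gripper_force: 0.0
```

```bash
python3 -c "
from h import *
from cell import robot, order, snapshot
st(robot)"
```

```text
t 22.0 TCP in stand [-0.0459  0.1539  0.0774] F [ 0.6888  0.118  -0.6287] open 0.0004
tool x,y,z in stand:
 [[ 0.876  -0.0061 -0.4822]
 [-0.0062 -1.      0.0013]
 [-0.4822  0.0019 -0.8761]]
```

Request:
{"api": "inch_along", "payload": {"ticks": [[[-0.08, 0, -0.8, 0, 0, 0], [0, 0, -0.96, 0, 0, 0], [0, 0.64, -0.96, 0, 0, 0], [0, 0.8, -0.64, 0, 0, 0], [0, 0.576, 0, 0, 0, 0], [0, 0, 0, 0, 0, 0]]]}}

```text
time_s: 22.75
position: [0.5784, 0.0517, 0.2578]
eef_rot: [0.023, 0.966, 0.079, -0.247]
contact_force: [-0.1, 0.5, -0.5]
opening: 0.0005
gripper_force: 0.0
```

```bash
python3 -c "
from h import *
from cell import robot, order, snapshot
st(robot)"; python3 look.py d4
```

```text
t 22.75 TCP in stand [0.0459 0.0298 0.2578] F [-0.0637  0.4899 -0.4952] open 0.0005
tool x,y,z in stand:
 [[ 0.8772 -0.0131 -0.4799]
 [-0.0125 -0.9999  0.0045]
 [-0.4799  0.002  -0.8773]]
dial px [293.2694 184.0962]
hub 211 194 needle deg 308 mm mod 10 8.56 depth 38.12704 105.367065
bar px [121.7111 179.894 ]
bar px [154.8164 109.5938]
```

Reading 8.56 mm, still falling. Ball b has come up on the x+ side, so I'll push it up and over past the lowest point.

Converted, -0.05 m is -0.8, 0.043 m is 0.688.

Request:
{"api": "inch_along", "payload": {"ticks": [[[0.32, -0.8, 0, 0, 0, 0], [0.64, -0.64, 0, 0, 0, 0], [0.72, -0.56, 0.32, 0, 0, 0], [0.16, 0, 0.72, 0, 0, 0], [0, 0, 0.688, 0, 0, 0], [-0.336, 0, 0.184, 0, 0, 0], [-0.384, 0, -0.176, 0, 0, 0], [-0.352, 0, 0, 0, 0, 0], [-0.16, 0, 0.048, 0, 0, 0], [-0.16, 0, 0.048, 0, 0, 0], [-0.144, 0, 0.08, 0, 0, 0], [0, 0, 0, 0, 0, 0]]]}}

```text
time_s: 24.3
position: [0.515, 0.1726, 0.1433]
eef_rot: [0.022, 0.965, 0.083, -0.248]
contact_force: [-0.0, 0.4, 0.1]
opening: 0.0005
gripper_force: 0.0
```

```bash
python3 -c "
from h import *
from cell import robot, order, snapshot
st(robot)"
```

```text
t 24.3 TCP in stand [0.0048 0.1599 0.1433] F [-0.0243  0.3708  0.1477] open 0.0005
tool x,y,z in stand:
 [[ 0.876  -0.0048 -0.4824]
 [-0.0052 -1.      0.0005]
 [-0.4824  0.0021 -0.876 ]]
```

Request:
{"api": "inch_along", "payload": {"ticks": [[[0.4, 0, 0, 0, 0, 0], [0.288, 0, -0.48, 0, 0, 0], [0, 0.8, -0.8, 0, 0, 0], [0, 0.8, -0.592, 0, 0, 0], [0, 0.416, -0.144, 0, 0, 0], [0, 0, 0, 0, 0, 0]]]}}

```text
time_s: 25.05
position: [0.6306, 0.0682, 0.2272]
eef_rot: [0.022, 0.965, 0.081, -0.248]
contact_force: [-1.0, 0.8, -0.7]
opening: 0.0004
gripper_force: 0.0
```

```bash
python3 -c "
from h import *
from cell import robot, order, snapshot
st(robot)"; python3 look.py d5
```

```text
t 25.05 TCP in stand [0.1001 0.0369 0.2272] F [-0.9834  0.8435 -0.6629] open 0.0004
tool x,y,z in stand:
 [[ 0.8762 -0.0091 -0.4818]
 [-0.0095 -1.      0.0016]
 [-0.4818  0.0032 -0.8763]]
dial px [299.2928 250.107 ]
hub 150 154 needle deg 122 mm mod 10 3.39 depth 9.257564 10.00736
bar px [138.2347 239.9152]
bar px [166.0674 158.7908]
```

Converted, -0.028 m is -0.448, -0.01 m is -0.16.

Request:
{"api": "inch_along", "payload": {"ticks": [[[-0.448, 0.064, -0.16, 0, 0, 0], [-0.448, 0.048, -0.144, 0, 0, 0], [0, 0, 0, 0, 0, 0], [0, 0, 0, 0, 0, 0]]]}}

```text
time_s: 25.6
position: [0.5919, 0.0584, 0.2703]
eef_rot: [0.021, 0.965, 0.084, -0.248]
contact_force: [-0.2, 0.2, -0.8]
opening: 0.0004
gripper_force: 0.0
```

```bash
python3 look.py d6
```

```text
dial px [295.4898 185.6339]
hub 211 194 needle deg 280 mm mod 10 7.78 depth 44.596645 104.77173
bar px [135.176 179.923]
bar px [163.8948 112.9309]
```

View pics/d6r.png

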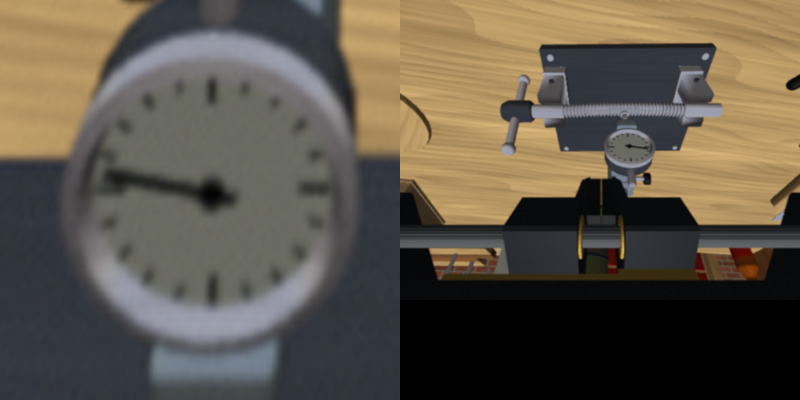

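The needle reads 7.78 mm, 5.9 mm below the start, so the screw is at its lowest point and still in the V-blocks. Ball b is now on top at about (508,148). Another half turn the same way brings the high spot up again.

Converted, -0.05 m is -0.8, -0.021 m is -0.336.

Request:
{"api": "inch_along", "payload": {"ticks": [[[0.112, -0.8, 0, 0, 0, 0], [0.112, -0.8, 0.32, 0, 0, 0], [0.24, -0.336, 0.64, 0, 0, 0], [0, 0, 0.704, 0, 0, 0], [-0.176, 0, 0.336, 0, 0, 0], [-0.176, 0, 0.112, 0, 0, 0], [-0.176, 0, 0.112, 0, 0, 0], [-0.16, 0, 0.208, 0, 0, 0], [-0.08, 0, 0.24, 0, 0, 0], [-0.016, 0, 0.272, 0, 0, 0], [0.048, 0, 0.224, 0, 0, 0], [0, 0, 0, 0, 0, 0]]]}}

```text
time_s: 27.15
position: [0.4625, 0.1568, 0.1048]
eef_rot: [0.022, 0.965, 0.083, -0.249]
contact_force: [0.0, -0.9, 0.1]
opening: 0.0001
gripper_force: 0.0
```

Request:
{"api": "inch_along", "payload": {"ticks": [[[0.112, 0, 0.192, 0, 0, 0], [0.128, 0, 0.16, 0, 0, 0], [0, 0, 0, 0, 0, 0]]]}}

```text
time_s: 27.52
position: [0.4659, 0.157, 0.0785]
eef_rot: [0.022, 0.965, 0.083, -0.248]
contact_force: [-0.0, -0.2, 0.3]
opening: 0.0005
gripper_force: 0.0
```

```bash
python3 -c "
from h import *
from cell import robot, order, snapshot
st(robot)"
```

```text
t 27.52 TCP in stand [-0.0463  0.1533  0.0785] F [-0.0404 -0.2282  0.3126] open 0.0005
tool x,y,z in stand:
 [[ 0.8762 -0.0061 -0.4819]
 [-0.0063 -1.      0.0011]
 [-0.4819  0.0021 -0.8762]]
```

Request:
{"api": "inch_along", "payload": {"ticks": [[[-0.08, 0, -0.8, 0, 0, 0], [0, 0, -0.96, 0, 0, 0], [0, 0.64, -0.96, 0, 0, 0], [0, 0.8, -0.64, 0, 0, 0], [0, 0.576, 0, 0, 0, 0], [0, 0, 0, 0, 0, 0]]]}}

```text
time_s: 28.28
position: [0.578, 0.0511, 0.2587]
eef_rot: [0.023, 0.966, 0.079, -0.247]
contact_force: [-0.5, 0.0, 0.0]
opening: 0.0005
gripper_force: 0.0
```

```bash
python3 -c "
from h import *
from cell import robot, order, snapshot
st(robot)"; python3 look.py d7
```

```text
t 28.27 TCP in stand [0.0453 0.0293 0.2587] F [-0.4837  0.0157  0.0229] open 0.0005
tool x,y,z in stand:
 [[ 0.8771 -0.013  -0.4801]
 [-0.0123 -0.9999  0.0045]
 [-0.4801  0.002  -0.8772]]
dial px [292.5814 182.8746]
hub 211 194 needle deg 96 mm mod 10 2.67 depth 42.243805 105.10257
bar px [121.2087 178.7551]
bar px [154.4218 108.7543]
```

Reading 12.67 mm and rising. Now push ball a up to about upright, stopping slightly short of the previous push.

Converted, -0.05 m is -0.8, 0.045 m is 0.72.

Request:
{"api": "inch_along", "payload": {"ticks": [[[0.32, -0.8, 0, 0, 0, 0], [0.64, -0.64, 0, 0, 0, 0], [0.72, -0.56, 0.32, 0, 0, 0], [0.16, 0, 0.72, 0, 0, 0], [0, 0, 0.688, 0, 0, 0], [-0.336, 0, 0.184, 0, 0, 0], [-0.384, 0, -0.176, 0, 0, 0], [-0.352, 0, 0, 0, 0, 0], [-0.16, 0, 0.048, 0, 0, 0], [-0.16, 0, 0.048, 0, 0, 0], [0, 0, 0, 0, 0, 0], [0, 0, 0, 0, 0, 0]]]}}

```text
time_s: 29.82
position: [0.5257, 0.1735, 0.1441]
eef_rot: [0.022, 0.965, 0.083, -0.248]
contact_force: [-0.7, 0.2, 0.1]
opening: 0.0003
gripper_force: 0.0
```

Request:
{"api": "inch_along", "payload": {"ticks": [[[0.4, 0, 0, 0, 0, 0], [0.16, 0, -0.48, 0, 0, 0], [-0.32, 0.8, -0.8, 0, 0, 0], [-0.32, 0.8, -0.72, 0, 0, 0], [-0.16, 0.416, -0.32, 0, 0, 0], [0, 0, 0, 0, 0, 0], [0, 0, 0, 0, 0, 0]]]}}

```text
time_s: 30.7
position: [0.5986, 0.0732, 0.2641]
eef_rot: [0.021, 0.965, 0.084, -0.248]
contact_force: [-0.4, 0.1, 0.2]
opening: 0.0005
gripper_force: 0.0
```

```bash
python3 -c "
from h import *
from cell import robot, order, snapshot
st(robot)"; python3 look.py d8
```

```text
t 30.7 TCP in stand [0.0695 0.0473 0.2641] F [-0.3939  0.0991  0.1515] open 0.0005
tool x,y,z in stand:
 [[ 0.8756 -0.0033 -0.483 ]
 [-0.0045 -1.     -0.0014]
 [-0.483   0.0034 -0.8756]]
dial px [309.7961 197.3688]
hub 211 195 needle deg 130 mm mod 10 3.61 depth 44.588512 107.36195
bar px [149.6651 190.7794]
bar px [174.8627 121.6597]
```

13.61 mm, back at the start's maximum (the fit gives about 13.7). One last look before handing in.

View pics/d8r.png

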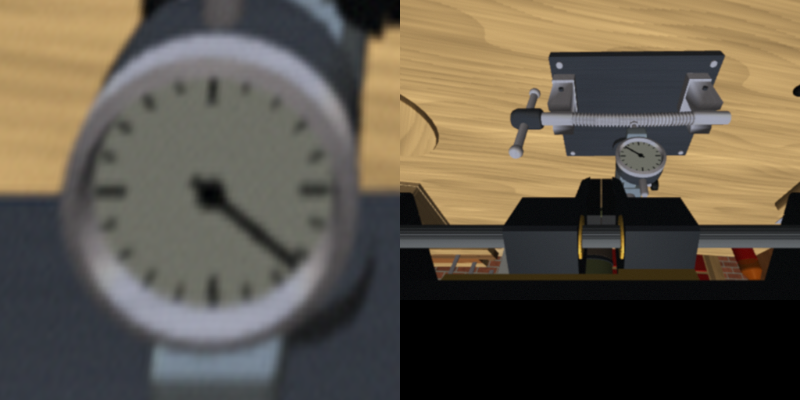

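The needle is at about 130° (13.6 mm). The screw is seated in both V-blocks with its head at about (528,118), the bar is upright, and the robot is clear.

```bash
python3 -c "
from cell import robot, order, snapshot
print(order.job_done())"
```

```text
the job is handed in; nothing more can be done
None
```

I handed the job in at about 31 s: the screw went through its lowest reading (7.8 mm) and now lies in the V-blocks with its high spot up, at 13.6 mm against a fitted maximum of about 13.7 mm; the verdict was not shown.

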